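Seat a lens barrel in the sprung V cradle of a camera fixture and hold it home

TASK

Take the black lens barrel with the blue ring from the white rest and lay it in the brass V cradle of the camera fixture, blue-ringed end towards the blue camera, centred along the cradle and bearing on both sides of the V. Press it down until the sprung cradle is fully down on its stop, and finish while still gripping the barrel around its middle and holding it pressed there, as the camera needs it held: do not let go. Leave the orange-ringed barrel, the bottle, the screwdriver and the mouse where they are.

Things in the scene. Friction and masses are not known exactly. Their poses are not given: they have to be found in the camera images.
- barrel_center (a point): centre of the lens barrel to seat: black cylinder, 40 mm diameter, 130 mm long, 0.15 to 0.31 kg, lying level, its axis 50 mm above the work surface at the start, in either lane of the white rest. Its x axis runs along the barrel to the end with the blue ring and glass; roll about x means nothing
- barrel_front (a point): centre of the barrel's glass front face, at the blue-ringed end, 65 mm from barrel_center along its x axis
- rest: white two-lane rest, fixed; origin under its centre, lanes along its x axis at y = +55 and -55 mm. Each lane's two supports touch the barrel 35 to 49 mm either side of the lane's middle and only under its belly (within 17 mm sideways of the axis); the middle is free for fingers, down to a 10 mm thick base plate
- cradle_mid (a point): where the barrel's centre must come to lie: on the axis of a barrel seated in the V, midway along the cradle. Moves with the cradle: 75 mm above the work surface when up, 65 mm when fully down. Its x axis (level) runs along the V towards the camera, y across, z up
- cradle (a joint): how far the sprung cradle is pressed down, in m: 0 up, 0.010 fully down on its stop. Total downward load on the V: it starts to move at about 6 N and is fully down at about 14 N (the barrel's own weight does not move it); beyond that it is rigid
- flank_left (a point): middle of the line where a seated barrel touches the brass flank on the +y side of cradle_mid, sloping 45 degrees; moves with the cradle. Each flank is two pieces 22 mm long, 30 to 52 mm either side of the middle; the 60 mm between is open for fingers down to a plate 41 mm below cradle_mid. It rises to 4 mm below cradle_mid's height and reaches 30 mm sideways
- flank_right (a point): the same for the flank on the -y side, a mirror image
- fixture: black base plate of the camera fixture, fixed, 280 x 100 x 12 mm; origin under the cradle's middle, x axis towards the camera. The blue camera, a 45 mm cube, has its nose 99 mm from the origin along x and its top 88 mm above the work surface
- spare_center (a point): centre of the other lens barrel, the same size and black, with an orange ring, in the other lane of the rest: leave it
- bottle: small amber bottle, 44 mm in diameter, 85 mm tall, origin at the centre of its foot: leave it
- driver: screwdriver, about 150 mm long, lying on the work surface along its own x axis: leave it
- mouse: black computer mouse, 100 x 58 x 32 mm, origin under its centre: leave it
Mind the look-alikes: they are no part of the job. Leave any turquoise look-alike of the part that bears barrel_center alone.

How it is judged (in metres and radians):
On the way:
1. the blue-ringed barrel is lifted clear of its rest in the gripper (height (world z) of barrel_center above 0.085 m and contact force between the fingers and barrel above 1 N), for 0.1 s.
At the end, for the whole second after the job is handed in: For the last second the robot still grips the barrel (grasp point within 30 mm of its centre), at rest in the V: cradle down over 8.5 mm, over 3 N on each flank, centre within 12 mm lengthways, 2 mm sideways, 2.5 mm in height, parallel within 0.05 rad, blue ring towards the camera (value of joint cradle above 0.0085 m and (contact force between barrel and flank_right_front above 3 N or contact force between barrel and flank_right_rear above 3 N) and (contact force between barrel and flank_left_front above 3 N or contact force between barrel and flank_left_rear above 3 N) and x of barrel_center in the frame of cradle_mid between -0.012 and 0.012 m and y of barrel_center in the frame of cradle_mid between -0.002 and 0.002 m and z of barrel_center in the frame of cradle_mid below 0.0025 m and x of barrel_front in the frame of cradle_mid above 0.03 m and angle between the x axis of barrel_center and the x axis of cradle_mid, either way round below 0.05 rad and linear speed of barrel below 0.02 m/s and distance between the grasp point and barrel_center below 0.03 m and contact force between the fingers and barrel above 5 N); the arm keeps its last pose, push and grip.
It fails at once if the orange-ringed barrel is moved more than 15 mm (distance of spare_center from where it was at the start of the episode above 0.015 m).
It fails at once if the bottle is moved more than 15 mm (distance of bottle from where it was at the start of the episode above 0.015 m).
It fails at once if the screwdriver is moved more than 15 mm (distance of driver from where it was at the start of the episode above 0.015 m).
It fails at once if the mouse is moved more than 15 mm (distance of mouse from where it was at the start of the episode above 0.015 m).
It also fails if it takes over 48 s, if anything falls off the work surface, if the arm or the gripper's body presses on something with over 40 N, if the wrist force passes 120 N, or if a joint passes its speed limit or range.

ROBOT

A 7-joint arm with a two-finger parallel gripper is mounted at the origin on the work surface. World frame = base frame: x ahead of the robot, y to its left, z up, the work surface at z = 0. Lengths are in m, angles in degrees, forces in N, time in s.
With the tool pointing down it reaches from about 0.425 to 0.875 m from the base axis. Payload 4.7 kg.
Tool frame: the origin (TCP) lies at the very end of the fingers, on their centre line; the grasp point (between the pads) lies env.grip_point_offset behind it (env.grip_point_offset is the distance from the TCP to the grasp point, in m); z points along the fingers, y is the direction in which the jaws open and shut (so a half turn about z gives the same grasp; the last joint's range is limited). The gripper opens to 87 mm and grips with 3 to 60 N. Pads are 19 mm wide; open, the fingers measure 117 mm over their backs; the gripper's body (75 mm by 190 mm) begins 51 mm behind the grasp point.
Start: joints at [68.188, 18.392, -4.016, 83.108, 1.295, 78.541, -3.26], TCP at [0.25, -0.6, 0.199] pointing down, gripper open.
Joint ranges: [-163.93, 163.93], [-17.29, 119.83], [-79.2, 71.16], [3.27, 140.29], [-89.18, 269.18], [5.43, 117.66], [-154.24, 154.24]. Speed limits (degrees/s): [147.25, 147.25, 180, 180, 180, 180, 180].

INTERFACE

Orientations are given as [roll, pitch, yaw] about the fixed x, y, z axes, in that order (R = Rz(yaw) Ry(pitch) Rx(roll)).
In Python, from cell import env gives the robot as it stands.
- The arm moves only by the tool send_rows, never from a script. Its argument "plan" is a list of rows, each a list of 7 numbers: the finger opening in mm, from 0 to 87, then the shift along the tool's x, y, z in mm, then the turn, a rotation vector about the tool's x, y, z in rad. A call has 1 to 12 rows; each row shifts and turns the commanded pose from where the row before left it, along the tool's axes as they then stand; what a row does not reach is not made up. A row lasts 1/10 s, in which the tool goes at most 50 mm and 8.59 degrees, less where a joint would pass 70% of its speed; a pose out of reach is approached as far as the arm can. A call is refused whole if a number of a shift passes 50 or a number of a turn 0.15, either way. A call with a gripper value outside its range is refused whole. The fingers move at their own pace and stop on an object; "grip_force" is the grip in N (left out, the last holds). Time passes only in rows, so rows that do not move let the fingers close. It gives the time, the measured TCP pose, the force and the opening at its end, in the units of the state.
- env.get_obs(): the state, without advancing time (a new reading comes with each control period).
- env.read_camera(name): name is "side" or "top"; returns the picture (400x640x3 uint8, red, green, blue); there is no depth.
- env.get_calibration(name): a dict with "fx", "fy", "cx", "cy" (pixels), "k1" (the pictures are not rectified: a ray, as slopes to the right and down, at radius r is drawn at 1 + k1 r^2 times it, then the intrinsics apply), "extrinsics" (4x4, takes a point from camera to world coordinates). Camera axes: x right, y down, z forward; pixel columns grow to the right and rows downward; lengths in m; the calibration is good to about 2 mm. A picture is of the moment at which its call begins. get_calibration takes no time and is no camera call.
- env.sign_off(): hands the job in, once; it reports no verdict.
Trained networks look in the newest picture that a camera, given by its name, has taken for a name from the list of things; names that differ only in an ending like _2 or _b are one class to them, and where a whole thing is asked for, a point or a joint stands for the part that bears it (a point fixed in the world has none). Each returns a list of dicts, best first, with "confidence" (0 to 1); they miss things now and then, are a little off and sometimes report something else, mostly with a low value. They report only what shows in the picture. A call takes as long as a camera call. They do not tell look-alikes from the thing itself.
- env.regions_of(camera, query): "region" (400x640 bool, what is visible of it) and "rect" ([left, top, right, bottom] in pixels, round what is visible of it).
The state is a dict: "time_s": time; "qpos": joint angles; "joint_velocities": joint speeds; "effort": joint torques, N m; "tool_pos": TCP position; "tool_rot": TCP orientation; "force": force on the tool from outside, world axes, zero at the start; "wrist_torque": the same for the moment, N m; "grip_width": finger opening in m.
Only numpy, scipy, OpenCV 4.12 (cv2) and the standard library are available. Lean on these libraries where they do the work, as an engineer would, in place of code of your own. Each camera call takes 0.05 s, during which the arm holds its last target. There are 200 camera calls.

## Working session

There is one attempt and no reset: what is moved stays moved. The work goes in short steps, Python scripts to look and compute and a tool call to move; the robot and the scene stay as the last step left them, time stands still between calls to the robot, and variables do not carry over. Pictures are saved under pics/ and viewed, about 8 in all and at most 12, crops included, and the job is handed in when it is done.

Besides the shell and the picture viewer there is one more tool, called after "Emit:" as name([rows], argument=value, ...), one row to a line, values as JSON. send_rows: Moves the arm, as the interface text tells. Its arguments: {"type":"object","properties":{"plan":{"type":"array"},"grip_force":{"type":"number"}},"required":["plan"]}

```bash
mkdir -p pics; ls
cat > h.py <<'E'
import numpy as np, cv2
from cell import env
def snap(c,fn=None,crop=None,s=1):
    im=env.read_camera(c)
    if fn:
        o=im if crop is None else im[crop[1]:crop[3],crop[0]:crop[2]]
        o=cv2.resize(o,None,fx=s,fy=s,interpolation=cv2.INTER_CUBIC)
        cv2.imwrite('pics/'+fn,o[:,:,::-1])
    return im
def ray(c,u,v):
    k=env.get_calibration(c);x=(u-k['cx'])/k['fx'];y=(v-k['cy'])/k['fy']
    r=np.hypot(x,y);q=r
    for _ in range(30): q=r/(1+k['k1']*q*q)
    f=q/r if r>0 else 1
    E=np.array(k['extrinsics']);d=E[:3,:3]@np.array([x*f,y*f,1]);return E[:3,3],d/np.linalg.norm(d)
def onz(c,u,v,z):
    o,d=ray(c,u,v);return o+d*(z-o[2])/d[2]
def proj(c,P):
    k=env.get_calibration(c);E=np.array(k['extrinsics']);p=E[:3,:3].T@(np.array(P)-E[:3,3])
    x,y=p[0]/p[2],p[1]/p[2];f=1+k['k1']*(x*x+y*y)
    return np.array([k['cx']+k['fx']*x*f,k['cy']+k['fy']*y*f])
E
python3 - <<'E'
from h import *
a=snap('top','t0.png');b=snap('side','s0.png')
print(env.grip_point_offset,env.get_obs())
for c in('top','side'):
    k=env.get_calibration(c);print(c,k)
    for q in('barrel_center','spare_center','rest','cradle','fixture','bottle','driver','mouse'):
        print(c,q,[(round(r['confidence'],2),[int(x) for x in r['rect']]) for r in env.regions_of(c,q)])
E
```

```text
pics
0.0187 {'time_s': 0.1, 'qpos': array([68.18720066, 18.43672886, -4.01462406, 83.16760523,  1.29454388,
       78.53987458, -3.25956217]), 'joint_velocities': array([ 0.02799538, -0.10204571, -0.08191926, -0.08178535,  0.02308149,
       -0.00850974, -0.00961715]), 'effort': array([-8.94401510e-04, -4.92570949e+01, -4.06114385e-01, -3.13400137e+01,
       -6.40951213e-02,  3.94766859e-02,  5.34636740e-05]), 'tool_pos': array([ 0.24975166, -0.59953173,  0.19825175]), 'tool_rot': array([-1.79900992e+02,  5.20254521e-03,  2.26218774e+01]), 'force': array([ 0.38954966, -0.86292   , -0.12590906]), 'wrist_torque': array([ 0.03640808, -0.00382649, -0.02479207]), 'grip_width': 0.0872278401281983}
top {'fx': 438.7486346940852, 'fy': 438.7486346940852, 'cx': 327.69047752774844, 'cy': 193.6702836860799, 'k1': -0.08718326899986122, 'extrinsics': array([[ 0.01262975, -0.9867667 ,  0.16165384,  0.31733085],
       [-0.99977672, -0.01520089, -0.01467824,  0.10446046],
       [ 0.01694128, -0.16143236, -0.98673836,  1.2088257 ],
       [ 0.        ,  0.        ,  0.        ,  1.        ]])}
top 
[... 578 characters left out ...]
0.3158262 ,  0.307428  ,  0.17339459],
       [-0.44073443,  0.63787033, -0.63156521,  0.73603083],
       [ 0.00336564, -0.70240676, -0.71176781,  0.80544807],
       [ 0.        ,  0.        ,  0.        ,  1.        ]])}
side barrel_center [(0.85, [333, 154, 378, 172]), (0.78, [410, 153, 458, 175]), (0.57, [295, 120, 314, 155])]
side spare_center [(0.95, [348, 130, 389, 147])]
side rest [(0.57, [333, 145, 385, 186])]
side cradle [(0.62, [239, 239, 295, 277]), (0.31, [189, 222, 317, 297])]
side fixture [(0.93, [192, 224, 319, 297]), (0.74, [334, 143, 383, 188])]
side bottle []
side driver [(0.52, [345, 200, 371, 212])]
side mouse [(0.73, [243, 327, 294, 364]), (0.57, [242, 237, 298, 279])]
```

View pics/t0.png

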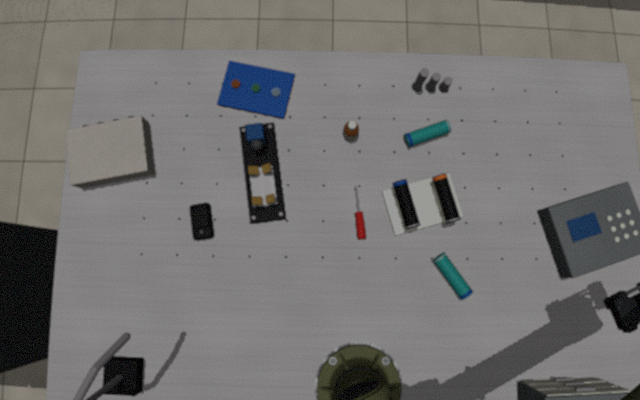

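View pics/s0.png

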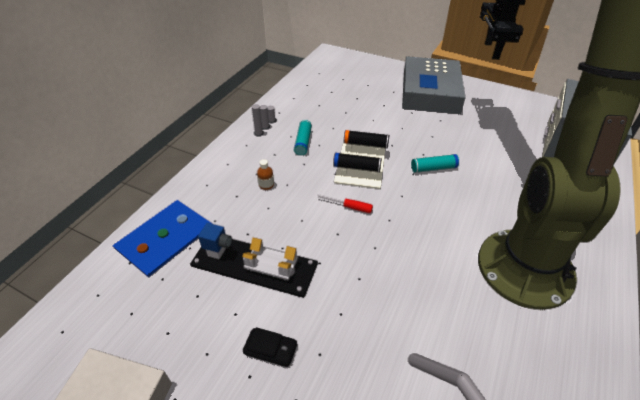

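Run:
```python
from h import *
t=snap('top');s=snap('side')
f=lambda i,c,k:cv2.resize(i[c[1]:c[3],c[0]:c[2]],(k[0],k[1]),interpolation=cv2.INTER_CUBIC)
a=f(t,(375,110,485,310),(330,600)); b=f(t,(225,110,305,230),(400,600))
cv2.imwrite('pics/c1.png',np.hstack([a,b])[:,:,::-1])
```

```text
(no output)
```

View pics/c1.png

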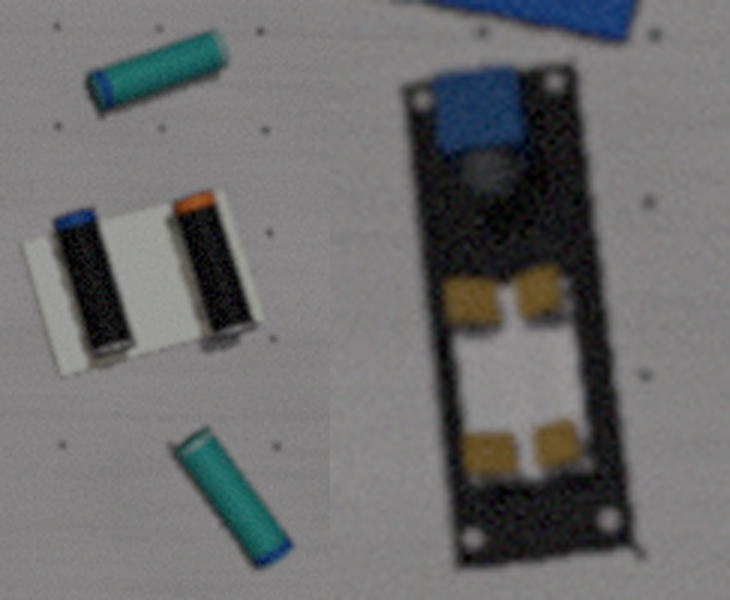

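In the top view there are three candidates for barrel_center. The black one with the blue ring at (404,204), in the rest's left lane, fits the description. The turquoise ones at (427,133) and (453,276) are look-alikes, and the black spare with the orange ring is at (447,199). The crop confirms this. The fixture is at (263,172), with its camera end at the image top (255,135). Next I fit silhouettes in both views.

```bash
cat > fit.py <<'E'
from h import *
from scipy.optimize import minimize
S=4
def draw(c,sets):
    m=np.zeros((400*S,640*S),np.uint8)
    for P in sets:
        q=np.array([proj(c,p) for p in P]);h=cv2.convexHull(((q+.5)*S).astype(np.int32));cv2.fillConvexPoly(m,h,1)
    return m
def frame(p,z,L):
    c,s=np.cos(p[2]),np.sin(p[2]);return [(p[0]+c*a-s*b,p[1]+s*a+c*b,z+h) for a,b,h in L]
def barrel(p,z=.05):
    return [frame(p,z,[(x,.02*np.cos(t),.02*np.sin(t)) for x in(-.065,.065) for t in np.linspace(0,6.28,24)])]
def box(x0,x1,y0,y1,z0,z1): return [(x,y,z) for x in(x0,x1) for y in(y0,y1) for z in(z0,z1)]
def fixture(p,z=0):
    return [frame(p,0,box(-.14,.14,-.05,.05,0,.012)),frame(p,0,box(.108,.14,-.0225,.0225,.043,.088))]
def fit(cs,masks,model,p0):
    big=[cv2.resize(m.astype(np.uint8),None,fx=S,fy=S,interpolation=cv2.INTER_LINEAR) for m in masks]
    def cost(p):
        e=0
        for c,m in zip(cs,big):
            d=draw(c,model(p));e+=1-(d&m).sum()/max(1,(d|m).sum())
        return e
    sim=np.array([p0]+[np.array(p0)+d for d in np.diag([.01,.01,.1])])
    r=minimize(cost,p0,method='Nelder-Mead',options=dict(initial_simplex=sim,xatol=1e-4,fatol=1e-4));return r.x,r.fun
E
cat > m.py <<'E'
from fit import *
def near(c,q,uv):
    R=env.regions_of(c,q); 
    for r in R:
        l,t,rr,b=r['rect']
        if abs((l+rr)/2-uv[0])<12 and abs((t+b)/2-uv[1])<12: return r['region']
snap('top');snap('side')
b0=onz('top',404,204,.05);f0=onz('top',263,172,.01)
yb=onz('top',401,182,.05)-onz('top',411,225,.05);yf=onz('top',255,125,.01)-onz('top',267,220,.01)
for nm,q,model,p0,uvs in (('barrel','barrel_center',barrel,[b0[0],b0[1],np.arctan2(yb[1],yb[0])],((404,204),(356,163))),('spare','spare_center',barrel,None,((447,199),(369,138))),
  ('fix','fixture',fixture,[f0[0],f0[1],np.arctan2(yf[1],yf[0])],((263,172),(255,261)))):
    if p0 is None: g=onz('top',447,199,.05);p0=[g[0],g[1],np.arctan2(yb[1],yb[0])]
    ms=[near(c,q,u) for c,u in zip(('top','side'),uvs)]
    print(nm,'init',np.round(p0,4))
    for cs in(['top'],['side'],['top','side']):
        mm=[ms[['top','side'].index(c)] for c in cs]
        if any(m is None for m in mm): print(cs,'none');continue
        x,f=fit(cs,mm,model,p0);print(cs,np.round(x,4),np.degrees(x[2]).round(2),round(f,3))
for c,q in(('top','bottle'),('top','driver')): 
    r=env.regions_of(c,q)[0]['rect'];print(q,onz(c,(r[0]+r[2])/2,(r[1]+r[3])/2,.02))
E
python3 m.py
```

```text
barrel init [ 0.4823 -0.1178  0.214 ]Traceback (most recent call last):
  File "m.py", line 18, in <module>
    x,f=fit(cs,mm,model,p0);print(cs,np.round(x,4),np.degrees(x[2]).round(2),round(f,3))
        ~~~^^^^^^^^^^^^^^^^
  File "fit.py", line 24, in fit
    r=minimize(cost,p0,method='Nelder-Mead',options=dict(initial_simplex=sim,xatol=1e-4,fatol=1e-4));return r.x,r.fun
    res = _minimize_neldermead(fun, x0, args, callback, bounds=bounds,
                               **options)
    fxr = func(xr)
    fx = function(np.copy(x), *(wrapper_args + args))
  File "fit.py", line 21, in cost
    d=draw(c,model(p));e+=1-(d&m).sum()/max(1,(d|m).sum())
  File "fit.py", line 7, in draw
    q=np.array([proj(c,p) for p in P]);h=cv2.convexHull(((q+.5)*S).astype(np.int32));cv2.fillConvexPoly(m,h,1)
                ~~~~^^^^^
  File "h.py", line 19, in proj
    k=env.get_calibration(c);E=np.array(k['extrinsics']);p=E[:3,:3].T@(np.array(P)-E[:3,3])
ValueError: time passes only in moves, steps and waits
```

```bash
sed -i "s/^def snap/K={c:env.get_calibration(c) for c in('top','side')}\ndef snap/; s/k=env.get_calibration(c)/k=K[c]/" h.py; python3 m.py
```

```text
barrel init [ 0.4823 -0.1178  0.214 ]
['top'] [ 0.4824 -0.1226  0.2739] 15.69 0.051
['side'] [ 0.4827 -0.1192  0.2869] 16.44 0.058
['top', 'side'] [ 0.4831 -0.1216  0.2753] 15.77 0.149
spare init [ 0.4976 -0.2353  0.214 ]
['top'] [ 0.5016 -0.2318  0.2673] 15.31 0.054
['side'] [ 0.499  -0.229   0.3112] 17.83 0.073
['top', 'side'] [ 0.5008 -0.2312  0.2751] 15.76 0.165
fix init [0.5722 0.2679 0.1612]
['top'] [0.5733 0.272  0.146 ] 8.37 0.067
['side'] [0.5731 0.2692 0.1445] 8.28 0.131
['top', 'side'] [0.5744 0.2712 0.1401] 8.03 0.208
bottle [0.70298313 0.02021577 0.02      ]
driver [ 0.44895378 -0.00080429  0.02      ]
```

```bash
cat > go.py <<'E'
import sys
from h import *
from scipy.spatial.transform import Rotation as R
def go(x,y,z,yaw):
    o=env.get_obs();A=R.from_euler('xyz',o['tool_rot'],degrees=True);B=R.from_euler('xyz',[180,0,yaw],degrees=True)
    print('t',round(o['time_s'],2),'pos',o['tool_pos'].round(4),'rot',o['tool_rot'].round(2),'F',o['force'].round(1),'M',o['wrist_torque'].round(2),'w',round(o['grip_width'],4))
    d=np.array([x,y,z])-o['tool_pos']
    print('turn first',(A.inv()*B).as_rotvec().round(3),'shift after turn mm',(1000*B.inv().apply(d)).round(1),'before',(1000*A.inv().apply(d)).round(1))
if __name__=='__main__': go(*map(float,sys.argv[1:]))
E
python3 go.py 0.4826 -0.121 0.13 15.8
```

```text
t 1.7 pos [ 0.25   -0.6     0.1993] rot [180.     0.    22.62] F [0.8 0.3 0.3] M [-0.02  0.   -0.  ] w 0.0871
turn first [0.    0.    0.119] shift after turn mm [ 354.2 -397.6   69.3] before [ 399.  -352.7   69.2]
```

Emit:
send_rows([
  [87, 0, 0, 0, 0, 0, 0.119],
  [87, 20, -22, 0, 0, 0, 0],
  [87, 20, -22, 0, 0, 0, 0],
  [87, 20, -22, 0, 0, 0, 0],
  [87, 20, -22, 0, 0, 0, 0],
  [87, 20, -22, 0, 0, 0, 0],
  [87, 20, -22, 0, 0, 0, 0],
  [87, 20, -22, 0, 0, 0, 0],
  [87, 20, -22, 0, 0, 0, 0],
  [87, 20, -22, 0, 0, 0, 0],
  [87, 20, -22, 0, 0, 0, 0],
  [87, 20, -22, 0, 0, 0, 0],
])

```text
time_s: 2.9
tool_pos: [0.3962, -0.3061, 0.1995]
tool_rot: [180.0, -0.0, 15.8]
force: [-0.4, -0.1, -0.4]
grip_width: 0.087
```

Emit:
send_rows([
  [87, 20, -22, 10, 0, 0, 0],
  [87, 20, -22, 10, 0, 0, 0],
  [87, 20, -22, 10, 0, 0, 0],
  [87, 20, -22, 10, 0, 0, 0],
  [87, 20, -22, 10, 0, 0, 0],
  [87, 20, -22, 10, 0, 0, 0],
  [87, 14, -24, 10, 0, 0, 0],
  [87, 0, 0, 0, 0, 0, 0],
  [87, 0, 0, 0, 0, 0, 0],
  [87, 0, 0, 0, 0, 0, 0],
])

```text
time_s: 3.9
tool_pos: [0.4822, -0.122, 0.1296]
tool_rot: [179.9, -0.0, 15.7]
force: [0.5, -0.1, 0.1]
grip_width: 0.0872
```

```bash
python3 go.py 0.4826 -0.121 0.0313 15.8
python3 - <<'E'
from h import *
t=snap('top');s=snap('side')
f=lambda i,c,k:cv2.resize(i[c[1]:c[3],c[0]:c[2]],(k[0],k[1]),interpolation=cv2.INTER_CUBIC)
cv2.imwrite('pics/c2.png',np.hstack([f(t,(370,150,470,250),(400,400)),f(s,(310,100,410,200),(400,400))])[:,:,::-1])
E
```

```text
t 3.9 pos [ 0.4822 -0.122   0.1296] rot [ 1.7994e+02 -1.0000e-02  1.5710e+01] F [ 0.5 -0.1  0.1] M [-0.04  0.01 -0.03] w 0.0872
turn first [ 0.001 -0.    -0.002] shift after turn mm [ 0.7 -0.9 98.3] before [ 0.7 -1.  98.3]
```

View pics/c2.png

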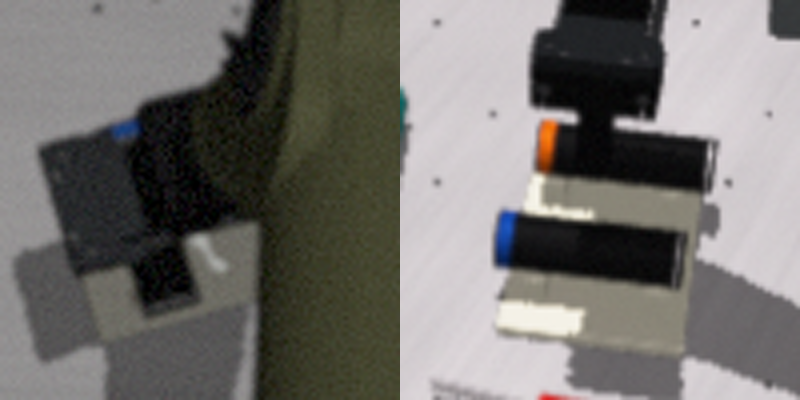

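The gripper is centred over the blue-ringed barrel: the top crop shows the barrel on both sides of the gripper body at about (150,200), and the side crop shows it clear of the rest. Now I descend.

Emit:
send_rows([
  [87, 0.7, -1, 14, 0, 0, 0],
  [87, 0, 0, 14, 0, 0, 0],
  [87, 0, 0, 14, 0, 0, 0],
  [87, 0, 0, 14, 0, 0, 0],
  [87, 0, 0, 14, 0, 0, 0],
  [87, 0, 0, 14, 0, 0, 0],
  [87, 0, 0, 14, 0, 0, 0],
  [87, 0, 0, 0, 0, 0, 0],
  [87, 0, 0, 0, 0, 0, 0],
  [87, 0, 0, 0, 0, 0, 0],
])

```text
time_s: 5.0
tool_pos: [0.4833, -0.1197, 0.0319]
tool_rot: [180.0, -0.1, 15.8]
force: [-0.0, 0.1, 0.1]
grip_width: 0.0868
```

Emit:
send_rows([
  [30, 0, 0, 0, 0, 0, 0],
  [30, 0, 0, 0, 0, 0, 0],
  [30, 0, 0, 0, 0, 0, 0],
  [30, 0, 0, 0, 0, 0, 0],
  [30, 0, 0, 0, 0, 0, 0],
  [30, 0, 0, 0, 0, 0, 0],
  [30, 0, 0, 0, 0, 0, 0],
  [30, 0, 0, 0, 0, 0, 0],
  [30, 0, 0, 0, 0, 0, 0],
  [30, 0, 0, 0, 0, 0, 0],
], grip_force=45)

```text
time_s: 6.0
tool_pos: [0.4832, -0.1212, 0.0317]
tool_rot: [179.9, -0.0, 15.8]
force: [1.5, -5.9, 1.0]
grip_width: 0.0368
```

Emit:
send_rows([
  [30, 0, 0, 0, 0, 0, 0],
  [30, 0, 0, 0, 0, 0, 0],
  [30, 0, 0, 0, 0, 0, 0],
])

```text
time_s: 6.3
tool_pos: [0.4832, -0.1212, 0.0316]
tool_rot: [179.9, -0.0, 15.8]
force: [1.8, -5.1, 1.1]
grip_width: 0.0366
```

```bash
python3 go.py 0.4826 -0.121 0.0313 15.8
python3 - <<'E'
from h import *
t=snap('top');s=snap('side')
f=lambda i,c,k:cv2.resize(i[c[1]:c[3],c[0]:c[2]],(k[0],k[1]),interpolation=cv2.INTER_CUBIC)
cv2.imwrite('pics/c3.png',np.hstack([f(t,(370,150,470,250),(400,400)),f(s,(310,100,410,200),(400,400))])[:,:,::-1])
E
```

```text
t 6.3 pos [ 0.4832 -0.1212  0.0316] rot [ 1.7986e+02 -4.0000e-02  1.5750e+01] F [ 1.8 -5.1  1.1] M [-1.31 -0.28  0.02] w 0.0366
turn first [ 0.002 -0.001 -0.001] shift after turn mm [-0.5 -0.3  0.3] before [-0.5 -0.3  0.3]
```

View pics/c3.png

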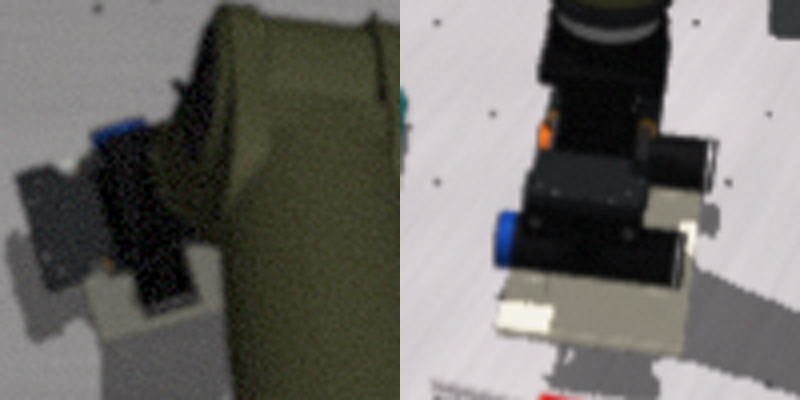

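The barrel is gripped around its middle. In the side crop its blue ring is still at the left end (505,240) and the spare hasn't moved. Now I lift.

Emit:
send_rows([
  [30, 0, 0, -8, 0, 0, 0],
  [30, 0, 0, -12, 0, 0, 0],
  [30, 0, 0, -16, 0, 0, 0],
  [30, 0, 0, -16, 0, 0, 0],
  [30, 0, 0, -16, 0, 0, 0],
  [30, 0, 0, -16, 0, 0, 0],
  [30, 0, 0, 0, 0, 0, 0],
  [30, 0, 0, 0, 0, 0, 0],
  [30, 0, 0, 0, 0, 0, 0],
])

```text
time_s: 7.3
tool_pos: [0.4818, -0.119, 0.1143]
tool_rot: [-179.9, 0.1, 15.8]
force: [0.1, 0.0, -3.7]
grip_width: 0.0367
```

```bash
python3 go.py 0.574 0.271 0.115 8.2
```

```text
t 7.3 pos [ 0.4818 -0.119   0.1143] rot [-1.7993e+02  9.0000e-02  1.5820e+01] F [ 0.1  0.  -3.7] M [0.05 0.04 0.04] w 0.0367
turn first [-0.001  0.002  0.133] shift after turn mm [ 146.9 -372.9   -0.7] before [ 195.1 -350.1   -0.6]
```

Emit:
send_rows([
  [30, 0, 0, 0, 0, 0, 0.065],
  [30, 0, 0, 0, 0, 0, 0.068],
  [30, 5, -13, 0, 0, 0, 0],
  [30, 9, -23, 0, 0, 0, 0],
  [30, 9, -23, 0, 0, 0, 0],
  [30, 9, -23, 0, 0, 0, 0],
  [30, 9, -23, 0, 0, 0, 0],
  [30, 9, -23, 0, 0, 0, 0],
  [30, 9, -23, 0, 0, 0, 0],
  [30, 9, -23, 0, 0, 0, 0],
  [30, 9, -23, 0, 0, 0, 0],
  [30, 9, -23, 0, 0, 0, 0],
])

```text
time_s: 8.5
tool_pos: [0.5358, 0.1129, 0.1146]
tool_rot: [-180.0, 0.1, 8.3]
force: [0.8, -0.4, -3.1]
grip_width: 0.0364
```

Emit:
send_rows([
  [30, 9, -23, 0, 0, 0, 0],
  [30, 9, -23, 0, 0, 0, 0],
  [30, 9, -23, 0, 0, 0, 0],
  [30, 9, -23, 0, 0, 0, 0],
  [30, 9, -23, 0, 0, 0, 0],
  [30, 9, -23, 0, 0, 0, 0],
  [30, 0, 0, 0, 0, 0, 0],
  [30, 0, 0, 0, 0, 0, 0],
  [30, 0, 0, 0, 0, 0, 0],
  [30, 0, 0, 0, 0, 0, 0],
])

```text
time_s: 9.5
tool_pos: [0.5702, 0.2535, 0.1149]
tool_rot: [179.9, 0.0, 8.1]
force: [0.0, 0.7, -2.1]
grip_width: 0.0364
```

```bash
python3 go.py 0.574 0.271 0.0563 8.2
python3 - <<'E'
from h import *
t=snap('top');s=snap('side')
f=lambda i,c,k:cv2.resize(i[c[1]:c[3],c[0]:c[2]],(k[0],k[1]),interpolation=cv2.INTER_CUBIC)
cv2.imwrite('pics/c4.png',np.hstack([f(t,(220,110,310,240),(360,520)),f(s,(180,170,330,300),(440,520))])[:,:,::-1])
E
```

```text
t 9.5 pos [0.5702 0.2535 0.1149] rot [1.7994e+02 3.0000e-02 8.1200e+00] F [ 0.   0.7 -2.1] M [-0.03  0.02 -0.05] w 0.0364
turn first [ 0.001  0.001 -0.001] shift after turn mm [  6.2 -16.8  58.6] before [  6.2 -16.9  58.6]
```

View pics/c4.png

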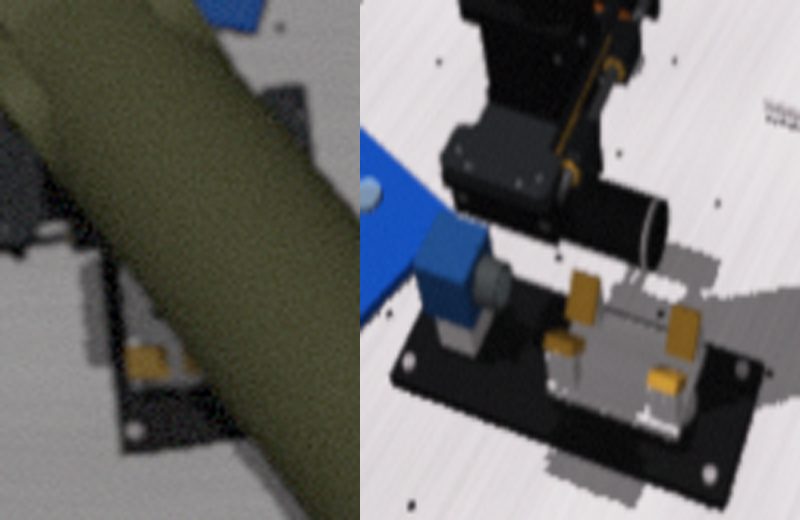

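Run:
```python
from h import *
for c,fn in(('top','t0.png'),('side','s0.png')):
    im=cv2.imread('pics/'+fn);hsv=cv2.cvtColor(im,cv2.COLOR_BGR2HSV)
    m=cv2.inRange(hsv,(12,110,70),(32,255,255))
    w=np.zeros_like(m)
    if c=='top': w[155:215,240:290]=1
    else: w[230:285,235:305]=1
    n,l,st,ce=cv2.connectedComponentsWithStats(m*w)
    P=[(st[i][4],ce[i]) for i in range(1,n) if st[i][4]>8]
    for a,u in P: print(c,a,u.round(1),onz(c,*u,.064)[:2].round(4))
    print('mean',np.mean([onz(c,*u,.064)[:2] for a,u in P],0).round(4))
    # model centroid: project flank quads at p=(.574,.271,yaw)
    for yaw in(8.2,):
        t=np.radians(yaw);ex=np.array([np.cos(t),np.sin(t)]);ey=np.array([-ex[1],ex[0]])
        for sx in(41,-41):
            for sy in(1,-1):
                q=[proj(c,[*(np.array([.574,.271])+ex*(sx+dx)/1000+ey*sy*y/1000),.0467+y/1000-.0]) for dx in(-11,11) for y in (6,25)]
                print(' model',sx,sy,np.mean(q,0).round(1))
```

```text
top 65 [266.3 167.7] [0.5727 0.2523]
top 81 [252.7 169.6] [0.5669 0.2885]
top 52 [270.  198.6] [0.4894 0.2394]
top 69 [256.3 200.3] [0.4842 0.2755]
mean [0.5283 0.2639]
 model 41 1 [252.1 153.2]
 model 41 -1 [263.6 151.8]
 model -41 1 [255.2 182.9]
 model -41 -1 [266.8 181.4]
side 126 [255.5 244.3] [0.5693 0.2602]
side 124 [289.9 252.9] [0.4886 0.247 ]
side 69 [248.8 255.2] [0.5661 0.2927]
side 65 [284.3 264.8] [0.4837 0.2805]
mean [0.5269 0.2701]
 model 41 1 [231.4 248.2]
 model 41 -1 [237.6 238. ]
 model -41 1 [265.4 257.4]
 model -41 -1 [270.9 246.8]
```

The cradle isn't midway along the plate. Both views of the brass pieces put cradle_mid at about (0.528, 0.2645) with yaw 8.4°. I'll correct for that before going down.

```bash
python3 go.py 0.5277 0.2645 0.060 8.4
```

```text
t 9.6 pos [0.5704 0.2537 0.1152] rot [179.96   0.     8.11] F [-0.6  0.3 -2.8] M [0.04 0.05 0.02] w 0.0364
turn first [ 0.001  0.    -0.005] shift after turn mm [-40.7 -16.9  55.2] before [-40.7 -16.8  55.2]
```

Emit:
send_rows([
  [30, -10, -4, 0, 0, 0, -0.005],
  [30, -10, -4, 0, 0, 0, 0],
  [30, -10, -4, 0, 0, 0, 0],
  [30, -10.7, -5, 0, 0, 0, 0],
  [30, 0, 0, 10, 0, 0, 0],
  [30, 0, 0, 10, 0, 0, 0],
  [30, 0, 0, 10, 0, 0, 0],
  [30, 0, 0, 5, 0, 0, 0],
  [30, 0, 0, 5, 0, 0, 0],
  [30, 0, 0, 0, 0, 0, 0],
  [30, 0, 0, 0, 0, 0, 0],
])

```text
time_s: 10.7
tool_pos: [0.5277, 0.2657, 0.0752]
tool_rot: [-180.0, 0.0, 8.5]
force: [0.2, 1.1, -2.9]
grip_width: 0.0364
```

```bash
python3 go.py 0.5277 0.2645 0.0563 8.4
python3 - <<'E'
from h import *
t=snap('top');s=snap('side')
f=lambda i,c,k:cv2.resize(i[c[1]:c[3],c[0]:c[2]],(k[0],k[1]),interpolation=cv2.INTER_CUBIC)
cv2.imwrite('pics/c5.png',np.hstack([f(t,(220,110,310,240),(360,520)),f(s,(190,200,310,300),(440,367)) if 0 else cv2.copyMakeBorder(f(s,(190,200,310,300),(440,367)),0,153,0,0,0)])[:,:,::-1])
E
```

```text
t 10.7 pos [0.5277 0.2657 0.0752] rot [-179.99    0.      8.46] F [ 0.2  1.1 -2.9] M [ 0.07 -0.01 -0.  ] w 0.0364
turn first [-0.     0.     0.001] shift after turn mm [-0.2  1.2 18.9] before [-0.2  1.2 18.9]
```

View pics/c5.png

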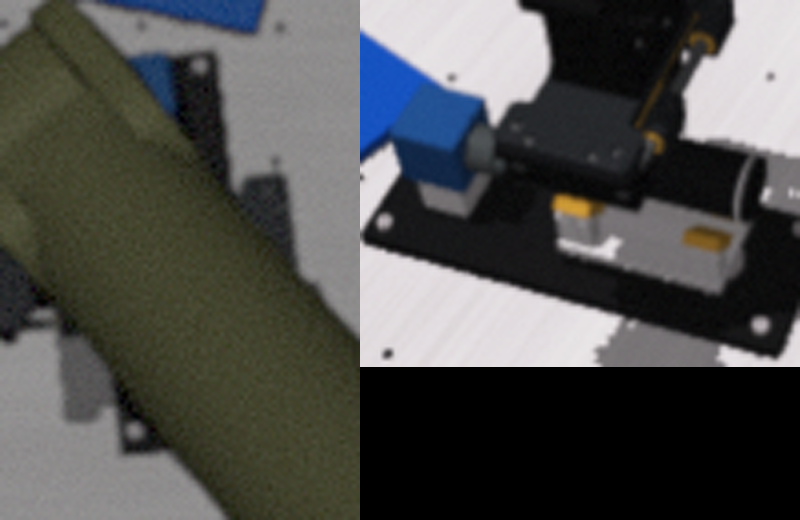

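The barrel is above the V and in line with it: the fingers come down between the brass pieces, and the front end clears the camera nose. Now I lower it slowly, watching the force.

Emit:
send_rows([
  [30, 0, 1.2, 4, 0, 0, 0],
  [30, 0, 0, 4, 0, 0, 0],
  [30, 0, 0, 4, 0, 0, 0],
  [30, 0, 0, 4, 0, 0, 0],
  [30, 0, 0, 2, 0, 0, 0],
  [30, 0, 0, 1, 0, 0, 0],
  [30, 0, 0, 1, 0, 0, 0],
  [30, 0, 0, 0, 0, 0, 0],
  [30, 0, 0, 0, 0, 0, 0],
  [30, 0, 0, 0, 0, 0, 0],
])

```text
time_s: 11.8
tool_pos: [0.5277, 0.2651, 0.0557]
tool_rot: [-180.0, -0.0, 8.5]
force: [-2.3, 1.6, 3.9]
grip_width: 0.0364
```

```bash
python3 go.py 0.5277 0.2645 0.0463 8.4
python3 - <<'E'
from h import *
print(proj('side',[.5277-.065*.989,.2645-.065*.146,.094]))
E
```

```text
t 11.8 pos [0.5277 0.2651 0.0557] rot [-1.7996e+02 -3.0000e-02  8.5000e+00] F [-2.3  1.6  3.9] M [ 0.34  0.57 -0.02] w 0.0364
turn first [-0.001 -0.001  0.002] shift after turn mm [-0.1  0.6  9.4] before [-0.1  0.6  9.4]
[297.75618437 250.98770744]
```

Emit:
send_rows([
  [30, 0, 0, 2, 0, 0, 0],
  [30, 0, 0, 2, 0, 0, 0],
  [30, 0, 0, 2, 0, 0, 0],
  [30, 0, 0, 2, 0, 0, 0],
  [30, 0, 0, 2, 0, 0, 0],
  [30, 0, 0, 1, 0, 0, 0],
  [30, 0, 0, 0, 0, 0, 0],
  [30, 0, 0, 0, 0, 0, 0],
  [30, 0, 0, 0, 0, 0, 0],
], grip_force=55)

```text
time_s: 12.7
tool_pos: [0.5277, 0.2652, 0.0463]
tool_rot: [180.0, -0.0, 8.5]
force: [-7.1, -0.5, 15.7]
grip_width: 0.0361
```

```bash
python3 go.py 0.5277 0.2645 0.0463 8.4
```

```text
t 12.7 pos [0.5277 0.2652 0.0463] rot [ 1.7999e+02 -4.0000e-02  8.4900e+00] F [-7.1 -0.5 15.7] M [-0.18  1.55  0.01] w 0.0361
turn first [ 0.    -0.001  0.002] shift after turn mm [-0.1  0.7 -0. ] before [-0.1  0.7 -0. ]
```

Emit:
send_rows([
  [30, -0.7, 0, 1, 0, 0, 0],
  [30, -0.8, 0, 1, 0, 0, 0],
  [30, 0, 0, 0, 0, 0, 0],
  [30, 0, 0, 0, 0, 0, 0],
  [30, 0, 0, 0, 0, 0, 0],
  [30, 0, 0, 0, 0, 0, 0],
])

```text
time_s: 13.3
tool_pos: [0.5278, 0.2652, 0.0462]
tool_rot: [180.0, -0.2, 8.5]
force: [-6.9, -2.1, 23.0]
grip_width: 0.0364
```

```bash
python3 go.py 0.5277 0.2645 0.0463 8.4
python3 - <<'E'
from h import *
t=snap('top');s=snap('side')
f=lambda i,c,k:cv2.resize(i[c[1]:c[3],c[0]:c[2]],(k[0],k[1]),interpolation=cv2.INTER_CUBIC)
cv2.imwrite('pics/c6.png',f(s,(190,200,310,300),(720,600))[:,:,::-1])
ex=np.array([.989,.147])
for d in(-.065,.065): print(proj('side',[*(np.array([.5277,.2648])+d*ex),.065]))
E
```

```text
t 13.3 pos [0.5278 0.2652 0.0462] rot [179.98  -0.23   8.47] F [-6.9 -2.1 23. ] M [-0.5   1.59  0.07] w 0.0364
turn first [ 0.    -0.004  0.001] shift after turn mm [-0.2  0.7 -0.1] before [-0.2  0.7 -0.1]
[298.20354519 259.39389852]
[243.40056987 244.95501882]
```

View pics/c6.png

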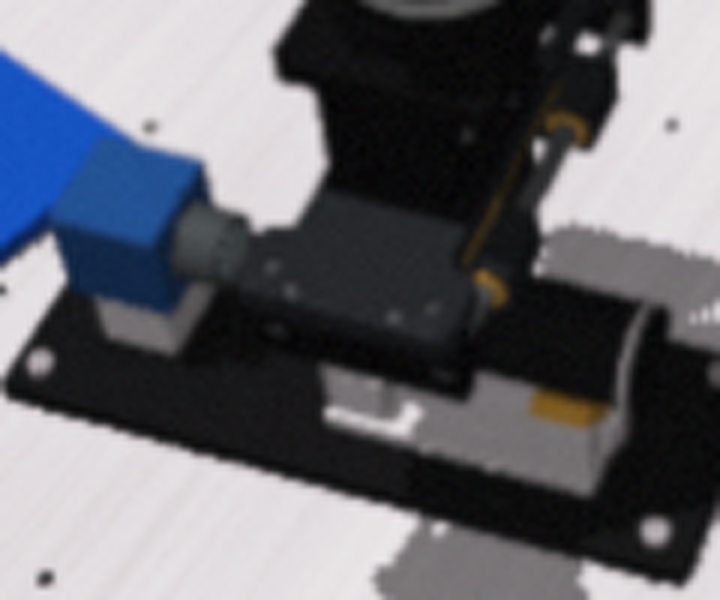

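Emit:
send_rows([
  [30, 0, 0, 0, 0, 0, 0],
  [30, 0, 0, 0, 0, 0, 0],
  [30, 0, 0, 0, 0, 0, 0],
  [30, 0, 0, 0, 0, 0, 0],
  [30, 0, 0, 0, 0, 0, 0],
  [30, 0, 0, 0, 0, 0, 0],
  [30, 0, 0, 0, 0, 0, 0],
  [30, 0, 0, 0, 0, 0, 0],
])

```text
time_s: 14.2
tool_pos: [0.5278, 0.2652, 0.0462]
tool_rot: [180.0, -0.2, 8.5]
force: [-7.2, -0.9, 23.5]
grip_width: 0.0365
```

```bash
python3 go.py 0.5277 0.2645 0.0463 8.4; python3 -c "
from cell import env
print(env.sign_off())"
```

```text
t 14.2 pos [0.5278 0.2652 0.0462] rot [179.98  -0.22   8.47] F [-7.2 -0.9 23.5] M [-0.51  1.67  0.07] w 0.0365
turn first [ 0.    -0.004  0.001] shift after turn mm [-0.2  0.6 -0.1] before [-0.2  0.6 -0.1]
the job is handed in; nothing more can be done
None
```

The blue-ringed barrel is in the brass V, blue ring towards the camera, still gripped around its middle and held pressed down. I handed the job in at about 14 s. `sign_off` reports no verdict, so what follows rests on my own last checks.

**Checks that agreed:**
- **Cradle on its stop:** the load on the V is about 26 N, against the 14 N needed. Adding 7 N moved the tool only 0.1 mm, at the height expected for fully down.
- **Bearing on both sides:** the sideways force was only about 1–2 N, and there was almost no moment left at the grasp. The individual flank forces can't be measured.
- **Position:** the barrel's rear end in the side picture was within about 1 px of where it should be for a centred barrel.
- **Steady:** position and force did not change over the last 0.8 s before handing in.

**Checks that disagreed or were not made:**
- **Cradle position:** my first fit assumed the cradle was midway along the plate and was about 46 mm off. The brass pieces showed this, and I corrected it before lowering the barrel.
- **Lengthways force:** about 7 N remains along the barrel and did not ease with a 1.5 mm correction. I take it to be static friction.
- **Finger opening:** it reads 36.5 mm on a 40 mm barrel, probably from pad give under the grip force.
- **Other objects:** I saw the spare barrel unmoved while gripping. I did not re-measure it, the bottle, the screwdriver or the mouse at the end.

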